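Clamp the brass tray in the cam-lock fixture

ROBOT

A 6-joint arm with a two-finger parallel gripper is mounted at the origin on the work surface. World frame = base frame: x ahead of the robot, y to its left, z up, the work surface at z = 0. Lengths are in mm, angles in rad, forces in N, time in s.
With the tool pointing down it reaches from about 350 to 975 mm from the base axis. Payload 7.1 kg.
Tool frame: the origin (TCP) lies on the front face of the gripper's body, between the roots of the fingers; the fingertips stand 80 mm ahead of it and the grasp point (between the pads) lies 61 mm ahead of it; z points along the fingers, y is the line along which they close (so a half turn about z gives the same grasp; the last joint's range is limited). The gripper opens to 88 mm and grips with 3 to 60 N. Pads are 20 mm wide; open, the fingers measure 115 mm over their backs; the gripper's body (75 mm by 178 mm) begins 61 mm behind the grasp point.
Start: joints at [1.175, 0.423, 1.63, -0, 1.089, -0.019], TCP at [229.935, 581.15, 302.675] pointing down, gripper open.
Joint ranges: [-3, 3], [-0.9, 2.11], [0.09, 2.58], [-1.31, 4.45], [0.11, 2.69], [-2.54, 2.54]. Speed limits (rad/s): [2.39, 2.39, 3.01, 3.14, 3.14, 3.14].

INTERFACE

Orientations are given as a rotation vector (axis times angle).
In Python, from workcell import readout, vision, close_job gives the robot as it stands.
- The arm moves only by the tool servo_tool, never from a script. Its argument "plan" is a list that holds one entry, the list of rows, each a list of 7 numbers: the gripper command: -1 is fully open, 1 is shut, values between are in proportion, then the shift along the world's x, y, z in units of 40 mm (1.0 is 40 mm), then the turn, a rotation vector about the world's x, y, z in units of 5 degrees (1.0 is 5 degrees). A call has 1 to 5 rows; each row shifts and turns the commanded pose from where the row before left it; what a row does not reach is not made up. A row lasts 1/12 s, in which the tool goes at most 41.7 mm and 7.16 degrees, less where a joint would pass 70% of its speed; a pose out of reach is approached as far as the arm can. A call is refused whole if a number of a shift passes 1 or a number of a turn 1, either way. A call with a gripper value outside its range is refused whole. The fingers move at their own pace and stop on an object; the grip force is fixed at half the most. Time passes only in rows, so rows that do not move let the fingers close. It gives the time, the measured TCP pose, the force, the opening and the grip force at its end, in the units of the state.
- readout.get_obs(): the state, without advancing time (a new reading comes with each control period).
- vision.get_image(name): name is "scene" or "side" or "wrist"; returns the picture (420x560x3 uint8, red, green, blue); there is no depth.
- vision.camera_params(name): a dict with "fx", "fy", "cx", "cy" (pixels), "D" ([k1, k2, p1, p2, k3] as OpenCV has them; the pictures are not rectified), "rvec" (rotation vector, rad) and "tvec" (3), from world to camera coordinates, as OpenCV has them; the wrist camera has in their place "hand_eye" (4x4, takes a point from camera to tool coordinates, whose origin is the TCP and whose axes are the flange's). Camera axes: x right, y down, z forward; pixel columns grow to the right and rows downward; lengths in mm; the calibration is good to about 2 mm. A picture is of the moment at which its call begins: read the wrist's pose just before it. camera_params takes no time and is no camera call.
- close_job(): hands the job in; it is judged then, once.
The state is a dict: "t": time; "qpos": joint angles; "qvel": joint speeds; "joint_torque": joint torques, N m; "ee_pos": TCP position; "orientation": TCP orientation; "ft_force": force on the tool from outside, world axes, zero at the start; "moment": the same for the moment, N m; "width": finger opening in mm; "grasp_force": force on a finger pad.
Only numpy, scipy, OpenCV 4.12 (cv2) and the standard library are available. Lean on these libraries where they do the work, as an engineer would, in place of code of your own. Each camera call takes 0.05 s, during which the arm holds its last target. There are 200 camera calls.

TASK

The small brass tray lies loose in the holding fixture, and its sliding jaw is locked back by the eccentric cam: swing the cam lever fully out to its stop, so that the cam is at its low point and the slide is free, then push the jaw forward by its upright plate until it has pressed the tray fully home in the fixed jaw, and last swing the lever back to its stop to lock the jaw. Only push, with the fingertips: never force the slide while the cam grips it, do not touch or lift the polished tray, leave the other things on the bench where they are, and finish clear of everything.

Things in the scene. Friction and masses are not known exactly. Their poses are not given: they have to be found in the camera images.
- fixture: Holding fixture bolted to the bench: dark steel bed 400 x 200 x 14 mm with two steel guide rails (tops at 34 mm). Origin at bench height on the slide's centre line, half-way along the bed (bed x -200 to +200, y -117 to +83 mm). Its x axis points forward, the way the jaw is pushed, to the fixed V jaw at the +x end; y is left of forward, z up.
- jaw (a joint): Travel of the sliding jaw (aluminium block 110 mm wide, wooden V at its front) in m along the fixture's x: 0 fully back, growing forward, 0.085 with the tray held home between both V jaws. With the cam low it moves at about 3 N, or 5 to 6 N with the tray before it, and stays where it is left. With the cam locked, friction holds it against some 25 N.
- cam (a joint): Lever angle in rad: 0 (stop) = lever straight out to the fixture's -y, cam low, slide free; grows clockwise seen from above to 1.35 (stop) = lever nearly straight back to -x, slide locked. Grips from about 1.05, firm from 1.2. Stays where left. Takes 6 N at the handle where free, up to 18 N into the lock. It may drag the slide up to 7 mm: back when opening, forward when locking.
- cam_pivot (a point): Axis of the cam and lever, at fixture (-50, -76.5) mm, 44 mm above the bench. The handle's centre turns about it at a radius of 85 mm; at angle a it lies at fixture x = -50 - 85 sin a, y = -76.5 - 85 cos a mm.
- handle_top (a point): Centre of the top of the lever's upright round handle of dark wood: 20 mm in diameter, from 44 to 98 mm above the bench. The steel lever bar below it is 16 mm wide, its top at 42 mm, with a hub 13 mm in radius, up to 51 mm high, at the pivot.
- push_face (a point): Centre line of the rear face of the upright steel push plate on the slide, 60 mm above the bench. The plate is 60 mm wide across the slide, 8 mm thick, and stands from 32 to 76 mm above the bench. Behind it the slide's top is flat at 32 mm for 35 mm (two screw heads to 35 mm), then the bed at 14 mm, all between the rails.
- jaw_seat (a point): Point on the bed's surface, moving with the slide, where the tray's centre lies when the tray sits in the moving V. It is 165 mm forward of the push face.
- stop_seat (a point): Point on the bed's surface, at fixture (100, 0) mm, where the tray's centre lies when the tray sits home in the fixed V jaw.
- tray: Round brass tray, 110 mm across and 12 mm high, 0.17 to 0.35 kg, loose and flat on the bed (14 mm above the bench) between the jaws, 8 to 22 mm short of home at the start. Origin: centre of its underside, z up.
- tin: Bystander, to be left alone: small round metal tin, 52 mm across and 45 mm high, stands on the bench in front of the lever.
- punch: Bystander, to be left alone: square steel chasing punch, 127 x 10 x 10 mm, lies on the bench beside the fixture.
- bowl: Bystander, to be left alone: small brass bowl, 84 mm across and 38 mm high, stands behind the rear end of the fixture.
- block: Bystander, to be left alone: wooden block 75 x 55 x 45 mm, stands beyond the front end of the fixture.
- hammer: Bystander, to be left alone: chasing hammer with wooden handle, 240 mm long, lies on the bench.
- mallet: Bystander, to be left alone: wooden mallet, head 60 mm thick and 110 mm long, handle about 160 mm, lies on the bench.
- cup: Bystander, to be left alone: white coffee mug, 72 mm across and 58 mm high.

How it is judged:
By the outcome, as a careful person would: the job done as asked, in the order asked, and still so for the second after the job is handed in, with the robot touching nothing.
It also fails if it takes over 62 s, if anything falls off the work surface, if the arm or the gripper's body presses on something with over 40 N, if the wrist force passes 120 N, or if a joint passes its speed limit or range.

## Working session

There is one attempt and no reset: what is moved stays moved. The work goes in short steps, Python scripts to look and compute and a tool call to move; the robot and the scene stay as the last step left them, time stands still between calls to the robot, and variables do not carry over. Pictures are saved under pics/ and viewed, at most 10 in all, crops included, and the job is handed in when it is done.

Besides the shell and the picture viewer there is one more tool, called after ">>>" in YAML: its name, and indented under it one key for each argument. servo_tool: Moves the arm, as the interface text tells. Its arguments: {"type":"object","properties":{"plan":{"type":"array"}},"required":["plan"]}

```bash
mkdir -p pics; cat > h.py <<'E'
import numpy as np, cv2
from workcell import readout, vision
from scipy.spatial.transform import Rotation as R
def cam(n):
    p=vision.camera_params(n); K=np.array([[p['fx'],0,p['cx']],[0,p['fy'],p['cy']],[0,0,1.]]); D=np.array(p['D'],float)
    if n=='wrist':
        o=readout.get_obs(); T=np.eye(4); T[:3,:3]=R.from_rotvec(o['orientation']).as_matrix(); T[:3,3]=o['ee_pos']
        M=np.linalg.inv(T@np.array(p['hand_eye'])); return K,D,M[:3,:3],M[:3,3]
    return K,D,R.from_rotvec(np.ravel(p['rvec'])).as_matrix(),np.ravel(p['tvec'])
def ray(c,uv,z):
    K,D,Rm,t=c; q=cv2.undistortPoints(np.array(uv,float).reshape(-1,1,2),K,D).reshape(-1,2)
    d=np.c_[q,np.ones(len(q))]@Rm; o=-Rm.T@t
    return o+d*((z-o[2])/d[:,2])[:,None]
def proj(c,P):
    K,D,Rm,t=c; return cv2.projectPoints(np.array(P,float).reshape(-1,1,3),cv2.Rodrigues(Rm)[0],t,K,D)[0].reshape(-1,2)
def shot(n,f):
    c=cam(n); im=vision.get_image(n); cv2.imwrite('pics/'+f,cv2.cvtColor(im,cv2.COLOR_RGB2BGR)); return c,im
E
python3 - <<'E'
from h import *
for n in('scene','side','wrist'):
    c,_=shot(n,n+'0.png'); print(n,-c[2].T@c[3])
a=cv2.imread('pics/side0.png');b=cv2.imread('pics/wrist0.png')
o=readout.get_obs();print(o)
E
```

```text
scene [1192.30510578  802.45249362 1310.4901073 ]
side [  367.50377529 -1211.97794323   777.14481998]
wrist [161.30260573 608.6713804  384.14570972]
{'t': 0.15, 'qpos': array([ 1.17497657e+00,  4.23657088e-01,  1.63044390e+00, -2.19496590e-05,
        1.08859969e+00, -1.89875489e-02]), 'qvel': array([ 0.00189583, -0.00162048, -0.00271669, -0.00055433, -0.000844  ,
        0.00091546]), 'joint_torque': array([-1.76750655e-04, -5.44986999e+01, -2.73921955e+01,  6.43826555e-02,
        2.04264256e-02, -9.92780701e-05]), 'ee_pos': array([229.8405676 , 580.87531918, 302.11307504]), 'orientation': array([-5.88375585e-01, -3.08579028e+00,  1.70934474e-03]), 'ft_force': array([-0.1868958 , -0.37484722,  0.5357891 ]), 'moment': array([0.00921905, 0.00490314, 0.0167904 ]), 'grasp_force': 0.0, 'width': 88.20040742399203}
```

View pics/scene0.png

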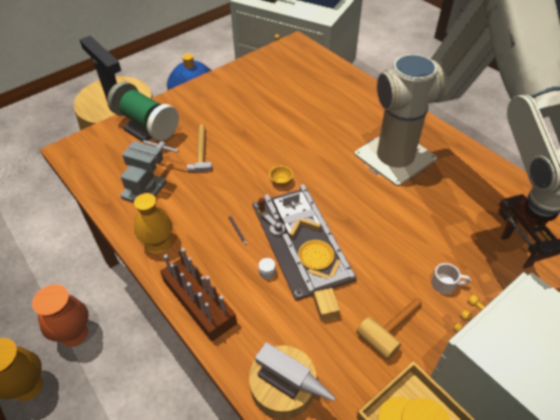

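View pics/side0.png

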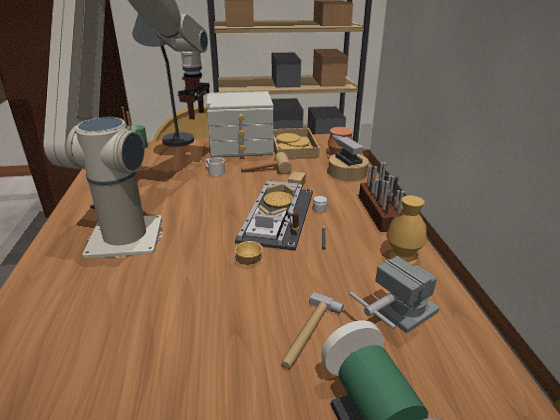

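View pics/wrist0.png

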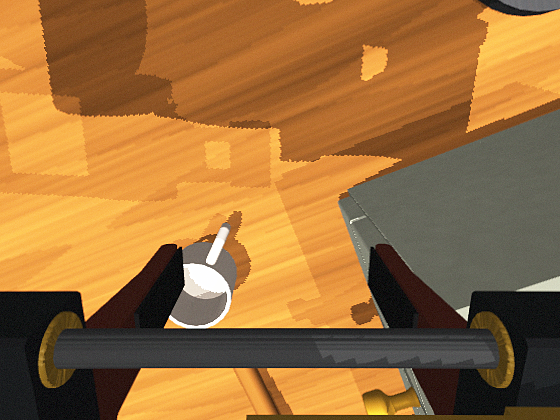

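The scene view shows the fixture at about (303,243) with the tray at (317,255). The lever is at its rear left (265,205), the tin at (267,268), the punch at (238,230) and the bowl at (281,176). In the side view the fixture is at about (277,212). The wrist camera sees only the mug and the cabinet. I'll enlarge the fixture in both views.

```bash
python3 - <<'E'
from h import *
a=cv2.imread('pics/scene0.png')[170:320,235:375];b=cv2.imread('pics/side0.png')[165:275,225:345]
a=cv2.resize(a,None,fx=3.3,fy=3.3,interpolation=cv2.INTER_CUBIC);b=cv2.resize(b,None,fx=2.75,fy=2.75,interpolation=cv2.INTER_CUBIC)
m=np.zeros((500,800,3),np.uint8);m[:a.shape[0],:a.shape[1]]=a;m[:b.shape[0],465:465+b.shape[1]]=b
cv2.imwrite('pics/z.png',m)
c=cam('scene');print(ray(c,[[254,212],[303,187],[355,280],[303,298]],14).round(), ray(c,[[303,243]],14).round())
E
```

```text
[[ 573. -109.   14.]
 [ 372.  -90.   14.]
 [ 503.  296.   14.]
 [ 663.  244.   14.]] [[532.  93.  14.]]
```

View pics/z.png

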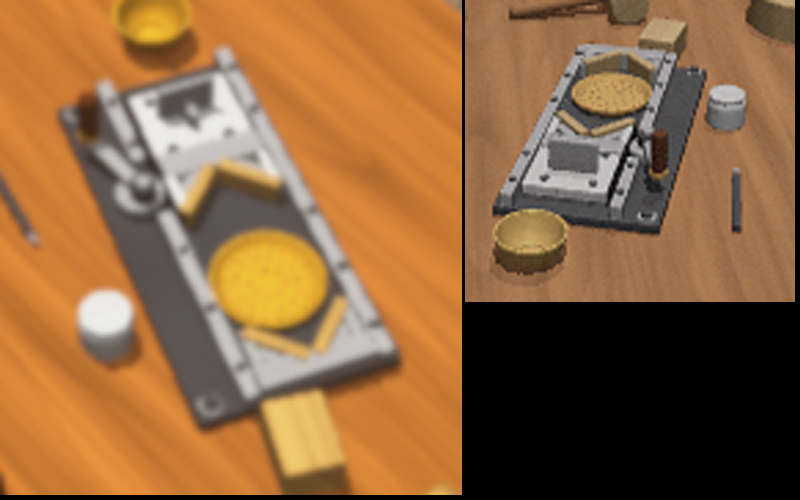

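The left crop gives the bed corners in zoomed pixels: rear -y (60,110), front -y (200,427) and front +y (398,362). The cam hub is at (143,188), the handle top at (88,95) and the tray at (269,279). The lever is back, i.e. locked.

```bash
python3 - <<'E'
from h import *
c=cam('scene'); f=lambda L,z: ray(c,np.array(L)/3.3+[235,170],z)
A,B,C=f([[60,110],[200,427],[398,362]],10); print(A,B,C,np.linalg.norm(B-A),np.linalg.norm(C-B))
x=(B-A)/np.linalg.norm(B-A); th=np.arctan2(x[1],x[0]); y=np.array([-x[1],x[0],0])
o=(A+B)/2+117*y; o2=(A+C)/2+17*y
print(np.degrees(th),o,o2)
piv=f([[143,188]],51)[0];hd=f([[88,92]],98)[0];tr=f([[269,279]],26)[0];pp=f([[207,150]],76)[0]
for n,P in dict(piv=piv,hd=hd,tr=tr,plate=pp).items():
    print(n,P.round(),((P-o2)@x).round(),((P-o2)@y).round())
print('tin',f([[106,308]],45),'bowl',f([[150,15]],38))
E
```

```text
[ 549.37027206 -144.19647037   10.        ] [681.37191867 231.58635228  10.        ] [499.02708878 295.18123175  10.        ] 398.2928125297605 193.11640448915531
70.6450985867835 [504.98348889  82.47091724  10.        ] [508.15945555  81.1264969   10.        ]
piv [569.  16.  51.] -42.0 -79.0
hd [558. -81.  98.] -137.0 -101.0
tr [535. 160.  26.] 83.0 0.0
plate [505.  35.  76.] -45.0 -12.0
tin [[680.35824879  98.3074644   45.        ]] bowl [[ 408.76926618 -168.67413847   38.        ]]
```

Fixture origin is about (506,82) with heading 70.6°. I'll move the wrist camera above the rear of the fixture, closing the fingers on the way.

>>> servo_tool:
  plan:
    - [[1,0.2,-0.9,0,0,0,0],[1,0.45,-0.87,0,0,0,0],[1,0.5,-0.85,0,0,0,0],[1,0.5,-0.85,0,0,0,0],[1,0.5,-0.85,0,0,0,0]]

```text
t: 0.57
ee_pos: [316.2, 406.7, 302.5]
orientation: [-0.587, -3.086, 0.001]
ft_force: [0.5, -0.6, -0.1]
width: 58.1
grasp_force: 0.0
```

>>> servo_tool:
  plan:
    - [[1,0.5,-0.85,0,0,0,0],[1,0.5,-0.85,0,0,0,0],[1,0.5,-0.85,0,0,0,0],[1,0.5,-0.85,0,0,0,0],[1,0.5,-0.85,0,0,0,0]]

```text
t: 0.98
ee_pos: [416.4, 236.5, 302.7]
orientation: [0.588, 3.086, 0.0]
ft_force: [0.4, 1.5, -0.6]
width: 24.6
grasp_force: 0.0
```

>>> servo_tool:
  plan:
    - [[1,0.5,-0.85,0,0,0,0],[1,0.5,-0.85,0,0,0,0],[1,0.5,-0.85,0,0,0,0],[1,0.5,-0.85,0,0,0,0],[1,0.5,-0.85,0,0,0,0]]

```text
t: 1.4
ee_pos: [516.5, 66.4, 302.7]
orientation: [-0.589, -3.086, -0.0]
ft_force: [1.6, 0.4, -0.7]
width: 0.1
grasp_force: 0.0
```

>>> servo_tool:
  plan:
    - [[1,0.5,-0.85,0,0,0,0],[1,0.5,-0.85,0,0,0,0],[1,0,0,0,0,0,0],[1,0,0,0,0,0,0]]

```text
t: 1.73
ee_pos: [556.4, -1.4, 302.3]
orientation: [-0.594, -3.084, -0.0]
ft_force: [-0.5, 0.2, -0.3]
width: 0.2
grasp_force: 0.0
```

```bash
python3 - <<'E'
from h import *
c,im=shot('wrist','w1.png');print(c[2][2], readout.get_obs())
E
```

```text
[ 0.25286488 -0.10061071 -0.96225612] {'t': 1.7833, 'qpos': array([-2.18017159e-02,  3.22995081e-01,  1.78464613e+00,  3.80607535e-04,
        1.03527951e+00, -1.21410397e+00]), 'qvel': array([ 0.03441668, -0.01378327,  0.01953612,  0.00060058,  0.00117816,
        0.00223277]), 'joint_torque': array([-1.43815868e+00, -4.67767739e+01, -2.70636177e+01, -7.96830375e-02,
       -4.73468608e-03, -5.54951979e-02]), 'ee_pos': array([ 5.55608462e+02, -1.37122768e-01,  3.02148865e+02]), 'orientation': array([-5.91037839e-01, -3.08410604e+00, -1.59018555e-04]), 'ft_force': array([-0.21716282,  0.29471831, -0.52076567]), 'moment': array([0.00831971, 0.04534862, 0.00175631]), 'grasp_force': 0.0, 'width': 0.5267253928750729}
```

View pics/w1.png

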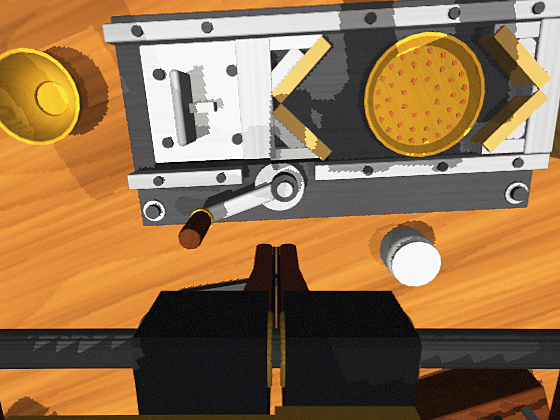

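The wrist view shows the handle top at (188,238), the hub at (286,187), the push plate at x≈170-190, y≈70-143, and the tray at (425,94). The bed corners are at (144,225) and (528,206), and the tin is at (410,255).

```bash
python3 - <<'E'
from h import *
c=cam('wrist'); f=lambda L,z: ray(c,L,z)
hub=f([[286,186]],51)[0]; A,B=f([[144,225],[528,206]],14)
x=(B-A)/np.linalg.norm(B-A);print('bed len',np.linalg.norm(B-A),np.degrees(np.arctan2(x[1],x[0])))
y=np.array([-x[1],x[0],0]); o1=(A+B)/2+117*y; o2=hub+50*x+76.5*y
print('o bed',o1,'o hub',o2); o=(o1+o2)/2
L=lambda P:(np.round([(P-o)@x,(P-o)@y],1))
hd=f([[188,238]],98)[0]
im=cv2.imread('pics/w1.png');hsv=cv2.cvtColor(im,cv2.COLOR_BGR2HSV);
m=cv2.inRange(hsv,(15,150,90),(32,255,255));m[:,:355]=0;m[:,488:]=0;m[:25]=0;m[160:]=0
e=cv2.fitEllipse(cv2.convexHull(max(cv2.findContours(m,0,1)[0],key=cv2.contourArea)));print(e)
print('hub',hub,L(hub),'hd',hd,L(hd),'tray',L(f([e[0]],20)[0]))
print('plate top rear', [L(p) for p in f([[170,70],[176,145]],76)],'bolts',[L(p) for p in f([[155,211],[515,194]],17)])
print('tip now',proj(c,[readout.get_obs()['ee_pos']-[0,0,80]]),'tin',L(f([[414,265]],45)[0]))
E
```

```text
bed len 397.98899999876124 71.26082773295926
o bed [504.14872824  80.03789223  14.        ] o hub [502.73400865  81.26031362  51.        ]
((423.90948486328125, 93.93534851074219), (115.43438720703125, 129.92361450195312), 36.94670486450195)
hub [559.11578384   9.33434177  51.        ] [-49.6 -75.6] hd [559.86699962 -78.37136903  98.        ] [-132.5 -104.5] tray [83.5 -1.3]
plate top rear [array([-136.2,   26.8]), array([-138.8,  -31. ])] bolts [array([-184.7, -102.5]), array([ 181.9, -103.5])]
tip now [[274.37185183 264.49904623]] tin [  73.4 -163.4]
```

>>> servo_tool:
  plan:
    - [[1,-0.2,-0.5,-0.5,0,0,-1],[1,-0.2,-0.5,-0.5,0,0,-1],[1,-0.2,-0.4,-0.5,0,0,-1],[1,-0.2,-0.5,-0.5,0,0,-1],[1,0,0,-0.5,0,0,-1]]

```text
t: 2.2
ee_pos: [521.9, -76.0, 201.9]
orientation: [-1.247, -2.882, 0.001]
ft_force: [-0.4, 0.7, 0.1]
width: 0.4
grasp_force: 0.0
```

>>> servo_tool:
  plan:
    - [[1,0,0,0,0,0,-1],[1,0,0,0,0,0,-1],[1,0,0,0,0,0,-1],[1,0,0,0,0,0,-1],[1,0,0,0,0,0,-1]]

```text
t: 2.62
ee_pos: [523.2, -73.9, 202.6]
orientation: [-1.84, -2.545, 0.0]
ft_force: [-0.1, -0.2, 0.5]
width: 0.7
grasp_force: 0.0
```

>>> servo_tool:
  plan:
    - [[1,0,0,0,0,0,-1],[1,0,0,0,0,0,-1],[1,0,0,0,0,0,-1],[1,0,0,0,0,0,-1],[1,0,0,0,0,0,0]]

```text
t: 3.03
ee_pos: [523.3, -73.9, 202.8]
orientation: [-2.253, -2.189, 0.0]
ft_force: [0.3, -0.6, 0.8]
width: 0.4
grasp_force: 0.0
```

```bash
cat >> h.py <<'E'
O=np.array([503.5,80.6]);TH=np.radians(71.2)
def W(p): return O+np.array(p)@np.array([[np.cos(TH),np.sin(TH)],[-np.sin(TH),np.cos(TH)]])
def F(p): return (np.array(p)[:2]-O)@np.array([[np.cos(TH),-np.sin(TH)],[np.sin(TH),np.cos(TH)]])
def Hd(a): return np.array([-50-85*np.sin(a),-76.5-85*np.cos(a)])
def phi():
    m=R.from_rotvec(readout.get_obs()['orientation']).as_matrix(); return np.degrees(np.arctan2(m[1,0],m[0,0])),m[:,2]
def tip():
    o=readout.get_obs(); return o['ee_pos']+80*phi()[1]
E
python3 - <<'E'
from h import *
c,im=shot('wrist','w2.png');o=readout.get_obs();print(o['ee_pos'],phi(),F(o['ee_pos']),tip(),F(tip()),o['ft_force'])
print(proj(c,[tip(),[*W(Hd(1.35)),98],[*W(Hd(1.24)),98]]))
E
```

```text
[523.41476157 -74.15256946 202.7649975 ] (np.float64(88.615874332927), array([-4.58556852e-04,  2.40303619e-04, -9.99999866e-01])) [-140.0785609   -68.72373869] [523.37807702 -74.13334517 122.76500822] [-140.07218441  -68.68281596] [0.4659972  0.10301996 0.33017334]
[[274.0413202  266.92838349]
 [325.03797451 249.04444289]
 [342.36142783 249.43399289]]
```

View pics/w2.png

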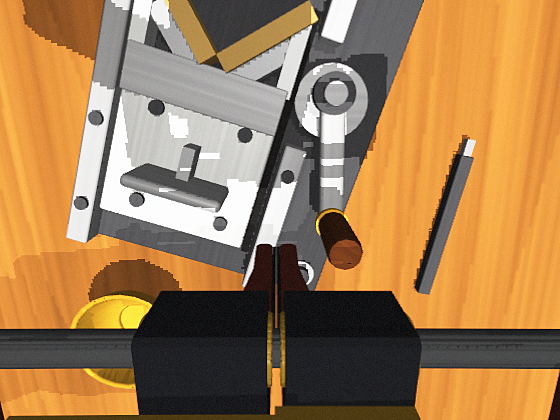

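The handle top is at (346,254), right of the fingertips (274,262) with a clear gap, and the plate is well to the left. I'll descend and compute the arc steps.

>>> servo_tool:
  plan:
    - [[1,0,0,-0.8,0,0,0],[1,0,0,-0.8,0,0,0],[1,0,0,0,0,0,0]]

```text
t: 3.33
ee_pos: [520.8, -74.3, 134.4]
orientation: [-2.243, -2.19, 0.008]
ft_force: [-1.2, 0.5, -0.2]
width: 0.3
grasp_force: 0.0
```

```bash
python3 - <<'E'
from h import *
o=readout.get_obs();print(o['ee_pos'],o['ft_force'],F(tip()))
T=lambda a:W(Hd(a)-23.5*np.array([np.cos(a),-np.sin(a)]))
p=o['ee_pos'][:2]
for k in range(16):
    a=1.267-np.radians(5)*k; q=T(a); print(k,round(a,2),q.round(1),((q-p)/40).round(2)); p=q
E
```

```text
[520.77126437 -74.31204594 134.44972117] [-1.23953101  0.48603455 -0.24190275] [-141.18630036  -65.61726628]
0 1.27 [534.2 -75.8] [ 0.34 -0.04]
1 1.18 [541.7 -77.7] [ 0.19 -0.05]
2 1.09 [549.3 -78.9] [ 0.19 -0.03]
3 1.01 [557.  -79.5] [ 0.19 -0.01]
4 0.92 [564.7 -79.4] [0.19 0.  ]
5 0.83 [572.3 -78.7] [0.19 0.02]
6 0.74 [579.9 -77.3] [0.19 0.04]
7 0.66 [587.3 -75.2] [0.19 0.05]
8 0.57 [594.5 -72.5] [0.18 0.07]
9 0.48 [601.4 -69.1] [0.17 0.08]
10 0.39 [608.  -65.2] [0.17 0.1 ]
11 0.31 [614.3 -60.7] [0.16 0.11]
12 0.22 [620.1 -55.7] [0.15 0.13]
13 0.13 [625.5 -50.2] [0.13 0.14]
14 0.05 [630.4 -44.3] [0.12 0.15]
15 -0.04 [634.7 -37.9] [0.11 0.16]
```

>>> servo_tool:
  plan:
    - [[1,0.17,-0.02,0.05,0,0,0],[1,0.17,-0.02,0.05,0,0,0],[1,0.19,-0.05,0,0,0,1],[1,0.19,-0.03,0,0,0,1],[1,0.19,-0.01,0,0,0,1]]

```text
t: 3.75
ee_pos: [560.3, -80.5, 144.5]
orientation: [-1.939, -2.469, 0.001]
ft_force: [-5.6, 2.6, 0.4]
width: 0.5
grasp_force: 2.7
```

>>> servo_tool:
  plan:
    - [[1,0.19,0,0,0,0,1],[1,0.19,0.02,0,0,0,1],[1,0.19,0.04,0,0,0,1],[1,0.19,0.05,0,0,0,1]]

```text
t: 4.08
ee_pos: [590.5, -76.2, 144.5]
orientation: [-1.481, -2.769, 0.001]
ft_force: [-6.4, 1.1, -0.3]
width: 0.1
grasp_force: 2.7
```

```bash
python3 - <<'E'
from h import *
o=readout.get_obs();print(o['ee_pos'],o['ft_force'],F(tip()),phi())
E
```

```text
[590.47534068 -76.17242825 144.54481765] [-6.44864921  1.09734023 -0.31954706] [-120.41161416 -132.69522601] (np.float64(123.71725728805885), array([-2.05044641e-03,  2.71794140e-04, -9.99997861e-01]))
```

Contact is good, with about 6 N of lever drag. I'll continue to the stop.

>>> servo_tool:
  plan:
    - [[1,0.18,0.07,0,0,0,1],[1,0.17,0.08,0,0,0,1],[1,0.17,0.1,0,0,0,1],[1,0.16,0.11,0,0,0,1]]

```text
t: 4.42
ee_pos: [617.7, -62.1, 144.6]
orientation: [-0.978, -2.984, 0.001]
ft_force: [-6.9, -1.8, -0.5]
width: 0.8
grasp_force: 2.6
```

>>> servo_tool:
  plan:
    - [[1,0.15,0.13,0,0,0,1],[1,0.13,0.14,0,0,0,1],[1,0.11,0.15,0,0,0,1]]

```text
t: 4.67
ee_pos: [633.6, -45.5, 144.7]
orientation: [-0.58, -3.087, 0.002]
ft_force: [-5.0, -3.6, -1.1]
width: 0.6
grasp_force: 2.6
```

>>> servo_tool:
  plan:
    - [[1,0.05,0.08,0,0,0,0]]

```text
t: 4.75
ee_pos: [635.9, -42.0, 144.8]
orientation: [-0.579, -3.087, 0.001]
ft_force: [-5.2, -3.4, -1.6]
width: 0.2
grasp_force: 2.6
```

>>> servo_tool:
  plan:
    - [[1,0.03,0.08,0,0,0,0]]

```text
t: 4.83
ee_pos: [636.3, -40.4, 144.7]
orientation: [-0.583, -3.085, 0.006]
ft_force: [-11.1, -24.7, 3.1]
width: 0.8
grasp_force: 13.7
```

Stop reached, at 27 N. I'll back off, rise, and go behind the push plate.

>>> servo_tool:
  plan:
    - [[1,-0.1,-0.3,0,0,0,0],[1,-0.1,-0.3,0,0,0,0],[1,0,0,0.8,0,0,0],[1,0,0,0.8,0,0,0],[1,-0.5,0,0.2,0,0,0]]

```text
t: 5.25
ee_pos: [614.2, -64.1, 221.5]
orientation: [0.586, 3.073, 0.002]
ft_force: [1.2, -0.3, 0.6]
width: 0.3
grasp_force: 0.0
```

>>> servo_tool:
  plan:
    - [[1,-0.9,-0.1,0,0,0,0],[1,-0.9,-0.1,0,0,0,0],[1,-0.9,-0.15,0,0,0,0],[1,-0.9,-0.15,0,0,0,0],[1,-0.35,0,0,0,0,0]]

```text
t: 5.67
ee_pos: [446.8, -83.5, 215.7]
orientation: [-0.589, -3.085, 0.0]
ft_force: [0.0, -0.4, -0.9]
width: 0.6
grasp_force: 0.0
```

>>> servo_tool:
  plan:
    - [[1,0,0,0,0,0,0]]

```text
t: 5.75
ee_pos: [448.0, -83.3, 216.0]
orientation: [-0.59, -3.086, -0.0]
ft_force: [0.3, -0.5, -0.0]
width: 0.7
grasp_force: 0.0
```

```bash
python3 - <<'E'
from h import *
c,im=shot('wrist','w3.png');o=readout.get_obs();print(o['t'],o['ee_pos'],phi(),F(tip()),tip(),o['ft_force'])
print(proj(c,[tip(),[*W([-140,30]),76],[*W([-140,-30]),76]]))
c,im=shot('scene','s3.png');print(proj(c,[[*W(Hd(a)),98] for a in(0,.1,.2)]))
a=cv2.imread('pics/w3.png');b=cv2.resize(cv2.imread('pics/s3.png')[180:300,240:360],None,fx=2,fy=2)
a=cv2.copyMakeBorder(a,0,0,0,240,0);a[:240,560:]=b;cv2.imwrite('pics/z3.png',a)
E
```

```text
5.8 [450.62935193 -83.46139569 216.29446949] (np.float64(158.35118772467385), array([ 2.77476524e-03, -3.57718575e-04, -9.99996086e-01])) [-172.30254879   -3.04076066] [450.85133315 -83.49001317 136.29478258] [ 0.33945313 -0.25371204  0.61025529]
[[276.19970795 269.84751094]
 [326.61918988 174.18759759]
 [327.81490266 265.27640247]]
[[253.09453887 222.31776325]
 [252.34328279 220.28397206]
 [251.86482748 218.20753459]]
```

View pics/z3.png

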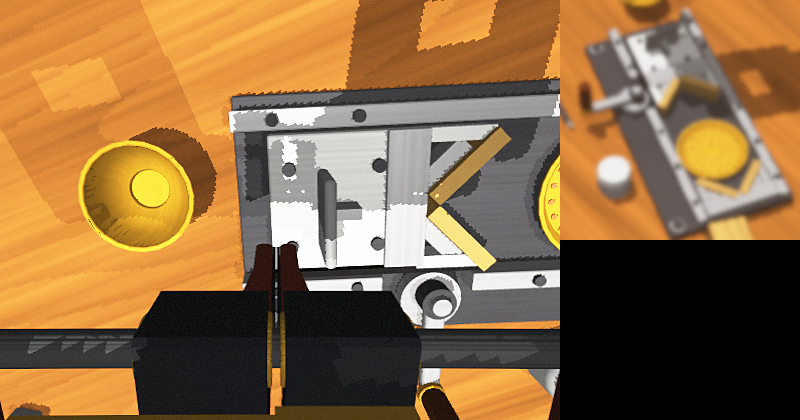

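The lever now stands straight out to -y (inset, about (600,100)). The plate's rear edge is at about x≈320-328, with the fingertips (276,262) behind it. I'll descend.

>>> servo_tool:
  plan:
    - [[1,-0.06,0.02,-0.7,0,0,0.6],[1,0,0,-0.7,0,0,0],[1,0,0,-0.6,0,0,0],[1,0,0,0,0,0,0]]

```text
t: 6.18
ee_pos: [448.7, -81.9, 131.9]
orientation: [-0.506, -3.097, -0.0]
ft_force: [-1.0, 1.2, 0.1]
width: 0.7
grasp_force: 0.0
```

```bash
python3 - <<'E'
from h import *
o=readout.get_obs();print(o['ee_pos'],phi(),F(tip()),tip(),o['ft_force'])
E
```

```text
[448.68984647 -81.91038575 131.86563975] (np.float64(161.43563542982946), array([-3.35656042e-03,  8.19779479e-04, -9.99994031e-01])) [-171.52822152   -0.21019738] [448.42132163 -81.84480339  51.8661173 ] [-1.01064894  1.22500484  0.14620566]
```

>>> servo_tool:
  plan:
    - [[1,0.05,0.15,0,0,0,0],[1,0.05,0.15,0,0,0,0],[1,0.04,0.12,0,0,0,0],[1,0.04,0.12,0,0,0,0],[1,0.04,0.12,0,0,0,0]]

```text
t: 6.6
ee_pos: [458.6, -55.3, 136.0]
orientation: [0.506, 3.097, -0.0]
ft_force: [0.4, -2.7, 0.8]
width: 0.4
grasp_force: 1.2
```

>>> servo_tool:
  plan:
    - [[1,0.04,0.12,0,0,0,0],[1,0.04,0.12,0,0,0,0],[1,0.04,0.12,0,0,0,0],[1,0.04,0.12,0,0,0,0],[1,0.04,0.12,0,0,0,0]]

```text
t: 7.02
ee_pos: [465.2, -31.2, 134.7]
orientation: [-0.507, -3.1, 0.0]
ft_force: [0.1, -2.1, 1.1]
width: 0.2
grasp_force: 1.3
```

>>> servo_tool:
  plan:
    - [[1,0.04,0.12,0,0,0,0],[1,0.04,0.12,0,0,0,0],[1,0.04,0.12,0,0,0,0]]

```text
t: 7.27
ee_pos: [470.1, -16.8, 134.6]
orientation: [-0.507, -3.1, 0.0]
ft_force: [-0.2, -2.7, 1.4]
width: 0.4
grasp_force: 1.3
```

```bash
python3 - <<'E'
from h import *
o=readout.get_obs();print(o['ee_pos'],phi()[0],F(tip()),tip(),o['ft_force'])
E
```

```text
[470.05298529 -16.75544522 134.62023442] 161.4137290995222 [-102.94538432    0.29904062] [470.04114757 -16.75680137  54.62023531] [-0.15402032 -2.74800937  1.44760272]
```

>>> servo_tool:
  plan:
    - [[1,0.03,0.09,0,0,0,0],[1,0.03,0.09,0,0,0,0],[1,0.03,0.09,0,0,0,0],[1,0.03,0.09,0,0,0,0]]

```text
t: 7.6
ee_pos: [474.8, -2.6, 134.6]
orientation: [-0.507, -3.1, 0.0]
ft_force: [-0.6, -5.4, 0.7]
width: 0.2
grasp_force: 2.0
```

>>> servo_tool:
  plan:
    - [[1,0.02,0.06,0,0,0,0],[1,0.02,0.06,0,0,0,0]]

```text
t: 7.77
ee_pos: [476.4, 2.1, 134.6]
orientation: [0.507, 3.1, -0.0]
ft_force: [0.7, -3.6, 1.3]
width: 0.3
grasp_force: 1.9
```

>>> servo_tool:
  plan:
    - [[1,0.02,0.05,0,0,0,0]]

```text
t: 7.85
ee_pos: [477.2, 4.1, 134.6]
orientation: [-0.507, -3.1, 0.0]
ft_force: [0.9, -4.8, 0.9]
width: 0.2
grasp_force: 1.9
```

>>> servo_tool:
  plan:
    - [[1,0.01,0.04,0,0,0,0]]

```text
t: 7.93
ee_pos: [477.7, 5.7, 134.6]
orientation: [0.507, 3.1, -0.0]
ft_force: [0.9, -4.3, -0.8]
width: 0.5
grasp_force: 1.8
```

```bash
python3 - <<'E'
from h import *
o=readout.get_obs();print(o['ee_pos'],phi()[0],F(tip()),tip(),o['ft_force'])
E
```

```text
[477.66142113   5.69128777 134.63302703] 161.41053406895955 [-79.2400582   0.3106733] [477.66954891   5.68757688  54.63302753] [ 0.8783772  -4.25526056 -0.7836848 ]
```

>>> servo_tool:
  plan:
    - [[1,0.01,0.04,0,0,0,0],[1,0.01,0.04,0,0,0,0]]

```text
t: 8.1
ee_pos: [478.4, 8.1, 134.7]
orientation: [0.506, 3.1, -0.002]
ft_force: [0.5, -23.1, 2.4]
width: 0.6
grasp_force: 11.1
```

>>> servo_tool:
  plan:
    - [[1,0.01,0.03,0,0,0,0]]

```text
t: 8.18
ee_pos: [478.4, 8.4, 134.7]
orientation: [-0.504, -3.1, 0.005]
ft_force: [-0.7, -29.1, 3.3]
width: 0.7
grasp_force: 14.2
```

>>> servo_tool:
  plan:
    - [[1,0.01,0.03,0,0,0,0]]

```text
t: 8.27
ee_pos: [478.5, 8.6, 134.7]
orientation: [-0.503, -3.1, 0.007]
ft_force: [-3.3, -38.3, 5.1]
width: 0.7
grasp_force: 18.7
```

The jaw is home: firm at 38 N, at the expected -65 mm. I'll back off, rise, and go to the front side of the handle.

>>> servo_tool:
  plan:
    - [[1,-0.1,-0.25,0,0,0,0],[1,-0.1,-0.3,0,0,0,0],[1,0,0,0.8,0,0,0],[1,0,0,0.8,0,0,0],[1,0,0,0.4,0,0,0]]

```text
t: 8.68
ee_pos: [471.4, -10.7, 216.9]
orientation: [0.508, 3.099, 0.001]
ft_force: [0.9, -0.1, 0.2]
width: 0.3
grasp_force: 0.0
```

>>> servo_tool:
  plan:
    - [[1,0.9,0.15,0,0,0,0],[1,0.9,0.15,0,0,0,0],[1,0.9,0.15,0,0,0,0],[1,0.9,0.15,0,0,0,0],[1,0.9,0.15,0,0,0,0]]

```text
t: 9.1
ee_pos: [652.1, 20.1, 214.5]
orientation: [-0.507, -3.099, -0.001]
ft_force: [0.2, -0.3, -0.6]
width: 0.8
grasp_force: 0.0
```

>>> servo_tool:
  plan:
    - [[1,0,0,0,0,0,0],[1,0,0,0,0,0,0]]

```text
t: 9.27
ee_pos: [651.6, 19.9, 213.8]
orientation: [-0.506, -3.099, -0.001]
ft_force: [-0.9, -0.1, -0.7]
width: 0.4
grasp_force: 0.0
```

```bash
python3 - <<'E'
from h import *
c,im=shot('wrist','w4.png');o=readout.get_obs();print(o['t'],o['ee_pos'],phi()[0],F(tip()),tip(),o['ft_force'],W([-14,-161.5]))
print(proj(c,[tip(),[*W(Hd(0)),98],[*W([100,0]),20]]))
E
```

```text
9.3167 [650.10749569  19.62595562 213.62657334] 161.43263638615346 [ -10.51014948 -158.21853439] [649.89039789  19.66216879 133.62687611] [ 0.54886073 -0.09125434 -0.21317524] [651.87213578  15.30100058]
[[272.72735382 261.28343934]
 [203.51376345 240.59504798]
 [445.00681975 -35.2968111 ]]
```

View pics/w4.png

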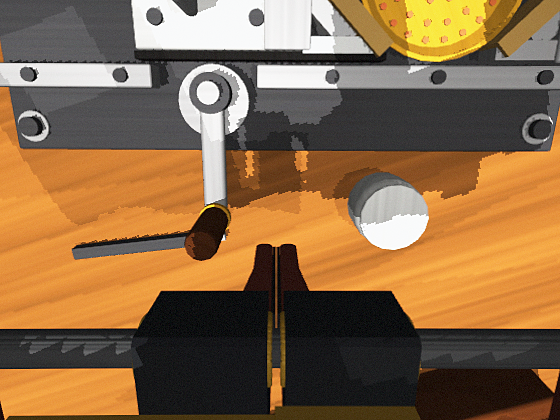

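The lever is out at a=0 with the handle top at (201,245). The fingertips (274,252) are in front of it, clear of the tin (390,212), and the tray is seated between both Vs. I'll descend.

>>> servo_tool:
  plan:
    - [[1,0,0,-0.7,0,0,0],[1,0,0,-0.7,0,0,0],[1,0,0,-0.45,0,0,0],[1,0,0,0,0,0,0]]

```text
t: 9.65
ee_pos: [646.7, 19.0, 136.7]
orientation: [-0.506, -3.092, 0.002]
ft_force: [-0.4, -0.7, -0.6]
width: 0.5
grasp_force: 0.0
```

```bash
python3 - <<'E'
from h import *
o=readout.get_obs();print(o['ee_pos'],o['ft_force'],F(tip()))
T=lambda a:W(Hd(a)+23.5*np.array([np.cos(a),-np.sin(a)]))
p=o['ee_pos'][:2]
for k in range(18):
    a=np.radians(5)*k; q=T(a); print(k,round(a,2),q.round(1),((q-p)/40).round(2)); p=q
E
```

```text
[646.69122678  19.0174601  136.66999712] [-0.37765107 -0.74404197 -0.62628712] [ -12.37245894 -154.71586544]
0 0.0 [647.8   3.5] [ 0.03 -0.39]
1 0.09 [647.1  -4.2] [-0.02 -0.19]
2 0.17 [645.6 -11.7] [-0.04 -0.19]
3 0.26 [643.5 -19.1] [-0.05 -0.19]
4 0.35 [640.8 -26.3] [-0.07 -0.18]
5 0.44 [637.4 -33.3] [-0.08 -0.17]
6 0.52 [633.5 -39.9] [-0.1  -0.17]
7 0.61 [629.  -46.1] [-0.11 -0.16]
8 0.7 [623.9 -51.9] [-0.13 -0.15]
9 0.79 [618.4 -57.3] [-0.14 -0.13]
10 0.87 [612.5 -62.1] [-0.15 -0.12]
11 0.96 [606.1 -66.5] [-0.16 -0.11]
12 1.05 [599.4 -70.2] [-0.17 -0.09]
13 1.13 [592.3 -73.4] [-0.18 -0.08]
14 1.22 [585.1 -75.9] [-0.18 -0.06]
15 1.31 [577.6 -77.8] [-0.19 -0.05]
16 1.4 [570. -79.] [-0.19 -0.03]
17 1.48 [562.4 -79.5] [-0.19 -0.01]
```

>>> servo_tool:
  plan:
    - [[1,0,-0.2,0,0,0,0],[1,0,-0.2,0.04,0,0,0],[1,-0.02,-0.19,0,0,0,-1],[1,-0.04,-0.19,0,0,0,-1],[1,-0.05,-0.19,0,0,0,-1]]

```text
t: 10.07
ee_pos: [647.9, -20.1, 144.5]
orientation: [0.914, 3.002, 0.004]
ft_force: [2.7, 5.1, -2.7]
width: 0.8
grasp_force: 2.7
```

>>> servo_tool:
  plan:
    - [[1,-0.07,-0.18,0,0,0,-1],[1,-0.08,-0.17,0,0,0,-1],[1,-0.1,-0.17,0,0,0,-1],[1,-0.11,-0.16,0,0,0,-1]]

```text
t: 10.4
ee_pos: [634.3, -47.7, 144.8]
orientation: [1.421, 2.796, 0.005]
ft_force: [5.9, 3.0, -3.4]
width: 0.6
grasp_force: 2.7
```

```bash
python3 - <<'E'
from h import *
o=readout.get_obs();print(o['ee_pos'],o['ft_force'],F(tip()),phi())
E
```

```text
[634.26899219 -47.68278166 144.76462369] [ 5.93983709  3.00513562 -3.43405246] [ -79.1117191  -165.62723929] (np.float64(126.12007871688272), array([ 6.58647729e-03,  1.96923673e-04, -9.99978290e-01]))
```

>>> servo_tool:
  plan:
    - [[1,-0.19,-0.12,0,0,0,-1],[1,-0.18,-0.12,0,0,0,-1],[1,-0.15,-0.12,0,0,0,-1],[1,-0.16,-0.11,0,0,0,-1]]

```text
t: 10.73
ee_pos: [608.6, -67.6, 145.8]
orientation: [1.882, 2.503, 0.008]
ft_force: [7.4, -2.4, -1.7]
width: 0.9
grasp_force: 3.3
```

>>> servo_tool:
  plan:
    - [[1,-0.17,-0.09,0,0,0,-1],[1,-0.18,-0.08,0,0,0,-1]]

```text
t: 10.9
ee_pos: [594.7, -74.6, 145.8]
orientation: [2.093, 2.33, 0.009]
ft_force: [8.4, -3.8, -0.1]
width: 0.8
grasp_force: 3.6
```

```bash
python3 - <<'E'
from h import *
o=readout.get_obs();print(o['ee_pos'],o['ft_force'],F(tip()),phi(),tip())
E
```

```text
[594.65889035 -74.64019308 145.83719261] [ 8.37777366 -3.84177543 -0.06440945] [-117.48028047 -137.21497547] (np.float64(96.14292975722981), array([ 0.01094625, -0.00240134, -0.9999372 ])) [595.53459075 -74.83230005  65.84221625]
```

>>> servo_tool:
  plan:
    - [[1,-0.18,-0.05,0,0,0,-1],[1,-0.19,-0.04,0,0,0,-1]]

```text
t: 11.07
ee_pos: [580.4, -78.7, 146.0]
orientation: [2.287, 2.138, 0.011]
ft_force: [10.5, -8.7, -2.2]
width: 0.7
grasp_force: 5.1
```

>>> servo_tool:
  plan:
    - [[1,-0.1,-0.02,0,0,0,-0.5]]

```text
t: 11.15
ee_pos: [576.2, -79.6, 146.0]
orientation: [2.333, 2.088, 0.011]
ft_force: [10.1, -7.1, -1.9]
width: 0.7
grasp_force: 5.2
```

>>> servo_tool:
  plan:
    - [[1,-0.06,0,0,0,0,0]]

```text
t: 11.23
ee_pos: [574.1, -79.7, 146.0]
orientation: [2.331, 2.089, 0.011]
ft_force: [10.2, -8.7, -2.3]
width: 0.7
grasp_force: 5.4
```

>>> servo_tool:
  plan:
    - [[1,-0.06,0,0,0,0,0]]

```text
t: 11.32
ee_pos: [572.1, -79.7, 146.0]
orientation: [2.328, 2.092, 0.012]
ft_force: [10.9, -8.8, -2.3]
width: 0.6
grasp_force: 5.6
```

>>> servo_tool:
  plan:
    - [[1,-0.05,0,0,0,0,0]]

```text
t: 11.4
ee_pos: [571.0, -79.7, 146.2]
orientation: [2.327, 2.091, 0.014]
ft_force: [17.6, -7.1, -8.8]
width: 0.5
grasp_force: 8.4
```

```bash
python3 - <<'E'
from h import *
o=readout.get_obs();print(o['ee_pos'],o['ft_force'],F(tip()),phi(),tip())
E
```

```text
[571.04197631 -79.69117759 146.1954359 ] [17.60404447 -7.14575307 -8.77675364] [-129.85976864 -116.88583294] (np.float64(83.88774484686492), array([ 0.01573203, -0.00385963, -0.99986879])) [572.30053865 -79.99994812  66.20593233]
```

>>> servo_tool:
  plan:
    - [[1,-0.05,0,0,0,0,0]]

```text
t: 11.48
ee_pos: [570.6, -79.7, 146.4]
orientation: [2.325, 2.089, 0.018]
ft_force: [23.3, -6.8, -12.9]
width: 0.2
grasp_force: 10.9
```

>>> servo_tool:
  plan:
    - [[1,-0.04,0,0,0,0,0]]

```text
t: 11.57
ee_pos: [570.3, -79.7, 146.5]
orientation: [2.323, 2.087, 0.022]
ft_force: [26.6, -7.0, -16.1]
width: 0.4
grasp_force: 12.5
```

At the stop. I'll retreat and check.

>>> servo_tool:
  plan:
    - [[1,0.3,0,0,0,0,0],[1,0.5,0,0,0,0,0],[1,0.2,0,0.8,0,0,0.5],[1,0,0.3,0.9,0,0,1],[1,0,0.4,0.9,0,0,1]]

```text
t: 11.98
ee_pos: [602.2, -50.3, 248.9]
orientation: [2.091, 2.343, 0.001]
ft_force: [1.3, 0.6, 0.8]
width: 0.3
grasp_force: 0.0
```

>>> servo_tool:
  plan:
    - [[1,0,0.6,0.8,0,0,1],[1,0,0.6,0.6,0,0,1],[1,0,0.6,0,0,0,1],[1,0,0.6,0,0,0,1],[1,0,0,0,0,0,1]]

```text
t: 12.4
ee_pos: [602.1, 49.7, 305.5]
orientation: [1.527, 2.742, 0.005]
ft_force: [0.5, -0.2, 0.1]
width: 0.3
grasp_force: 0.0
```

>>> servo_tool:
  plan:
    - [[1,0,0,0,0,0,1],[1,0,0,0,0,0,1],[1,0,0,0,0,0,1],[1,0,0,0,0,0,1],[1,0,0,0,0,0,0]]

```text
t: 12.82
ee_pos: [602.0, 46.4, 304.4]
orientation: [1.033, 2.964, 0.002]
ft_force: [0.4, -0.6, 0.1]
width: 0.4
grasp_force: 0.0
```

```bash
python3 - <<'E'
from h import *
c,im=shot('wrist','w5.png');o=readout.get_obs();print(o['t'],o['ee_pos'],phi()[0],o['ft_force'])
print(proj(c,[[*W(Hd(1.35)),98],[*W(Hd(1.24)),98],[*W([100,0]),20],[*W([-65,0]),76]]))
E
```

```text
12.8667 [602.00559617  46.44026333 304.11595388] 141.2816232299527 [0.52904281 0.61960229 0.1070897 ]
[[119.36431173 239.98527407]
 [126.97641427 248.57326791]
 [340.31438065  34.40366215]
 [154.28009556  98.06852038]]
```

View pics/w5.png

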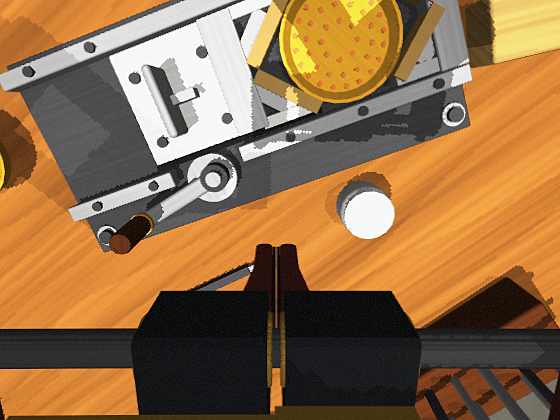

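The tray at (341,35) matches the predicted home position (340,34) and sits in both Vs. The handle top at (122,243) is at the locked stop, the bystanders are in place and the gripper is clear.

```bash
python3 -c "
from workcell import close_job
print(close_job())"
```

```text
the job is handed in; nothing more can be done
None
```

The job is handed in: cam opened to its stop, jaw pushed until the tray sat home in the fixed V, lever swung back to its locked stop, and the arm left clear with the bystanders seen in the final picture where they stood (t ≈ 12.9 s).

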